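# Open the deadweight glue press and seat the next stone

### The job

Get the glue press ready for the next stone: lift its weighted arm by the red handle over the balance point and ease it back until it rests open on its stop by itself; do not let it drop onto the stop, and do not shove the press out of place, it stands loose on the bench. Then lay the sawn limestone block flat on the press's bed, with its long side along the long dark fence, and push it home into the corner of the two fences. Leave the mug and the white pot where they stand.

Things in the scene. Friction and masses are not known exactly. Their poses are not given: they have to be found in the camera images.
- press: Glue press, loose (2.5 kg in all) on four rubber feet: plywood base 150 x 300 mm, its top (the bed) 24 mm above the bench. About 12 N sideways low down can shift it, 8 N at the raised handle tip it. Origin: centre of the underside; x across the base away from the robot, y along it towards the hinge (left at yaw 0), z up. Two green cheeks at the hinge: x out to +-60, y 35 to 120, z up to 137 mm
- press_corner (a point): Inner corner of the two dark fences, on the bed, at (32, 20, 24) mm of the press; same axes. The fences are 14 mm wide and stand 12 mm above the bed: the long one runs from the corner 120 mm towards -y, its face looking to -x; the short one runs 85 mm towards -x, its face looking to -y. The stone pushed home has its centre 28 mm from the corner in -x and 45 mm in -y
- press_hinge (a point): Middle of the arm's hinge axis, at (0, 75, 115) mm of the press; the axis is parallel to the press's x. Open, the arm rests on a pin held by brass wing nuts in a curved slot of the cheeks. The pin is not measured and is set differently each time: the arm meets it somewhere between 1.65 and 2.3 rad of opening, to be felt for: a firm resistance at the handle
- press_arm: Arm: steel bar 190 mm long with an iron weight, a rubber foot under it and, on a stalk up from the hinge, a second weight. Origin on the hinge; axes as the press's when shut. Shut (0 rad) the bar is level towards the press's -y; it opens about -x, up and over the hinge towards +y. At first 3 to 6 N lift the handle; it balances somewhere from 0.8 to 1.25 rad, then falls fast unless held
- press_handle (a point): Middle of the red grip of the arm's cross handle: round bar 16 mm in diameter, 66 mm long, parallel to the hinge axis, 190 mm from it, 53 mm to the press's -x side of the arm's bar; 115 mm above the bench when shut. It can be held from above, fingers closing along the press's y, and turns between them as the arm swings
- stone: Sawn limestone block, pale, 56 (x) x 90 (y) x 40 (z) mm, about 0.5 kg, with two small dowel holes in its top; origin at the centre of its underside; either way round is the same
- yellow_mug: Yellow mug, 84 mm wide, 88 mm high, a bystander; origin at the centre of its underside
- glue_pot: White plastic pot, 72 mm wide, 58 mm high, a bystander; origin at the centre of its underside
There are look-alikes about, which are no part of the job. What is shaped like the stone but purple is not meant.

How it is judged:
By the outcome, as a careful person would: the job done as asked, in the order asked, and still so for the second after the job is handed in, with the robot touching nothing.
It also fails if it takes over 72 s, if anything falls off the work surface, if the arm or the gripper's body presses on something with over 40 N, if the wrist force passes 120 N, or if a joint passes its speed limit or range.

### The arm

A 7-joint arm with a two-finger parallel gripper is mounted at the origin on a cart in front of the work surface, level with it; the furniture and walls round the work are solid. World frame = base frame: x ahead of the robot, y to its left, z up, the work surface at z = 0. Lengths are in m, angles in rad, forces in N, time in s.
With the tool pointing down it reaches from about 0.4 to 0.85 m from the base axis. Payload 4.5 kg.
Tool frame: the origin (TCP) lies midway between the tips of the shut fingers; the grasp point (between the pads) lies 19 mm behind it; z points along the fingers, y is the direction in which the jaws open and shut (so a half turn about z gives the same grasp; the last joint's range is limited). The gripper opens to 88 mm and grips with 3 to 60 N. Pads are 18 mm wide; open, the fingers measure 123 mm over their backs; the gripper's body (75 mm by 187 mm) begins 45 mm behind the grasp point.
Start: joints at [1.301, 0.689, -0.195, 1.565, 0.157, 0.902, -0.215], TCP at [0.187, -0.596, 0.239] pointing down, gripper open.
Joint ranges: [-3.01, 3.01], [-0.46, 2.08], [-1.47, 1.51], [0.13, 2.56], [-1, 4.14], [0.04, 2.09], [-2.66, 2.66]. Speed limits (rad/s): [2.57, 2.57, 3.14, 3.14, 3.14, 3.14, 3.14].

### API

Orientations are given as a unit quaternion [x, y, z, w].
In Python, from plant import r, viewer gives the robot as it stands.
- The arm moves only by the tool play_rows, never from a script. Its argument "commands" is a list of rows, each an object with "delta_rot": the turn, a rotation vector about the tool's x, y, z normalised to -1 to 1, where 1 is pi rad, a list of three; "travel": the shift along the tool's x, y, z normalised to -1 to 1, where 1 is 15 cm, a list of three; "gripper": the opening, from -1 (shut) to 1 (fully open). In form: [{"delta_rot": [wx, wy, wz], "travel": [x, y, z], "gripper": gripper}, ...]. A call has 1 to 12 rows; each row is the pose to reach, as a shift and turn from the pose commanded when the call began, along the tool's axes at that moment, turning the shorter way round; what a row does not reach only later rows make up. A row lasts 1/8 s, in which the tool goes at most 62.5 mm and 10.7 degrees, less where a joint would pass 70% of its speed; a pose out of reach is approached as far as the arm can. A call with a number of a shift or a turn outside -1 to 1 is refused whole. A call with a gripper value outside its range is refused whole. The fingers move at their own pace and stop on an object; "force" is the grip in N (left out, the last holds). Time passes only in rows, so rows that repeat a pose let the fingers close. It gives the time, the measured TCP pose, the force and the opening at its end, in the units of the state.
- r.get_state(): the state, without advancing time (a new reading comes with each control period).
- viewer.snapshot(name): name is "scene" or "side" or "wrist"; returns a dict with "color" (400x640x3 uint8, red, green, blue), "z_map" (400x640 float32, m along the optical axis (not along the pixel's ray), 0 where there is no reading), "fx", "fy", "cx", "cy" (pixels), "origin" and "attitude" of the camera in the world. Camera axes: x right, y up, looking along -z (the intrinsics and any distortion apply to the point x, -y, -z); pixel columns grow to the right and rows downward; lengths in m; the calibration is good to about 2 mm. A picture is of the moment at which its call begins.
- r.finish_job(): hands the job in, once; it reports no verdict.
Trained networks look in the newest picture that a camera, given by its name, has taken for a name from the list of things; names that differ only in an ending like _2 or _b are one class to them, and where a whole thing is asked for, a point or a joint stands for the part that bears it (a point fixed in the world has none). Each returns a list of dicts, best first, with "conf" (0 to 1); they miss things now and then, are a little off and sometimes report something else, mostly with a low value. They report only what shows in the picture. A call takes as long as a camera call. They do not tell look-alikes from the thing itself.
- viewer.outline_of(camera, label): "pixels" (400x640 bool, what is visible of it) and "at" ([column, row] in pixels, amid what is visible of it).
- viewer.pinpoint(camera, label): "at" ([column, row] in pixels: a listed point, or the origin of a listed thing).
The state is a dict: "clock": time; "q": joint angles; "qd": joint speeds; "joint_torque": joint torques, N m; "tool_pos": TCP position; "eef_rot": TCP orientation; "contact_force": force on the tool from outside, world axes, zero at the start; "moment": the same for the moment, N m; "opening": opening from 0.0 (shut) to 1.0 (fully open).
Only numpy, scipy, OpenCV 4.12 (cv2) and the standard library are available. Lean on these libraries where they do the work, as an engineer would, in place of code of your own. Each camera call takes 0.05 s, during which the arm holds its last target. There are 200 camera calls.

## Working session

There is one attempt and no reset: what is moved stays moved. The work goes in short steps, Python scripts to look and compute and a tool call to move; the robot and the scene stay as the last step left them, time stands still between calls to the robot, and variables do not carry over. Pictures are saved under pics/ and viewed, about 8 in all and at most 12, crops included, and the job is handed in when it is done.

Besides the shell and the picture viewer there is one more tool, called after "Emit:" by a JSON object that holds its "api" and its "payload", one argument or row to a line. play_rows: Moves the arm, as the interface text tells. Its arguments: {"type":"object","properties":{"commands":{"type":"array","items":{"type":"object","properties":{"delta_rot":{"type":"array","items":{"type":"number","minimum":-1,"maximum":1}},"travel":{"type":"array","items":{"type":"number","minimum":-1,"maximum":1}},"gripper":{"type":"number"}}}},"force":{"type":"number"}},"required":["commands"]}

```bash
mkdir -p pics; ls; cat > h.py <<'E'
import numpy as np, cv2
from scipy.spatial.transform import Rotation as R
from plant import r, viewer
def cam(name):
    s=viewer.snapshot(name); a=np.array(s["attitude"]); 
    s["R"]=a if a.shape==(3,3) else R.from_quat(a).as_matrix(); return s
def world(s,u,v,z=None):
    u=np.asarray(u,float);v=np.asarray(v,float)
    d=np.stack([(u-s["cx"])/s["fx"],-(v-s["cy"])/s["fy"],-np.ones_like(u)],-1)@s["R"].T
    o=np.array(s["origin"])
    if z is None: t=s["z_map"][v.astype(int),u.astype(int)][...,None]
    else: t=((z-o[2])/d[...,2])[...,None]
    return o+d*t
def save(s,n): cv2.imwrite("pics/"+n+".png",s["color"][...,::-1])
E
python3 - <<'E'
from h import *
print(r.get_state())
for c in ["scene","side","wrist"]:
    s=cam(c); save(s,c+"0"); print(c,s["origin"],s["attitude"],s["fx"],[k for k in s])
    for l in ["press","press_corner","press_hinge","press_handle","stone","yellow_mug","glue_pot"]:
        p=viewer.pinpoint(c,l); o=viewer.outline_of(c,l)
        for q in p[:3]: print(c,l,"pt",np.round(q["at"]),round(q["conf"],2))
        for q in o[:3]:
            v,u=np.nonzero(q["pixels"]); w=world(s,u,v); w=w[s["z_map"][v,u]>0]
            print(c,l,"ol",np.round(q["at"]),round(q["conf"],2),np.round(np.median(w,0),3),np.round(np.percentile(w,[2,98],axis=0),3).tolist())
a=cv2.imread("pics/scene0.png");b=cv2.imread("pics/side0.png")
E
```

```text
pics
{'clock': 0.0, 'q': array([ 1.30084506,  0.69000447, -0.19448914,  1.56633676,  0.15729109,
        0.90252176, -0.21510535]), 'qd': array([ 1.62669913e-03,  5.00441860e-04,  8.12373380e-04, -9.66483069e-05,
       -8.69871552e-04, -2.61793940e-05,  8.03566056e-04]), 'joint_torque': array([-4.26427032e-04, -5.27568948e+01, -1.26658592e+00, -1.53433120e+01,
       -5.24848409e-02,  6.52545306e-03,  1.68167267e-04]), 'tool_pos': array([ 0.18668716, -0.59579585,  0.23789857]), 'eef_rot': array([ 9.88484565e-01,  1.51318800e-01, -2.14166813e-04, -9.15784468e-04]), 'contact_force': array([-0.54335346,  0.99558241, -0.70907823]), 'moment': array([-0.01364005,  0.01869031, -0.0004004 ]), 'opening': 0.9956372603985526}
scene [ 0.18686192 -0.58227109  0.85281187] [ 0.35289764 -0.10587629 -0.29180027  0.88266985] 368.4660310802816 ['color', 'z_map', 'fx', 'fy', 'cx', 'cy', 'origin', 'attitude', 'R']
scene press pt [270. 188.] 0.63
scene press ol [267. 184.] 0.57 [0.543 0.202 0.025] [[0.479, 0.079, 0.01], [0.624, 0.366, 0.193]]
scene press_corner pt [271. 175.] 0.85
scene press_corner ol [
[... 1884 characters left out ...]
217, -0.004], [0.653, -0.113, 0.041]]
side stone ol [356. 188.] 0.51 [ 0.543 -0.306  0.027] [[0.517, -0.358, 0.001], [0.588, -0.273, 0.041]]
side yellow_mug pt [344. 177.] 0.96
side yellow_mug ol [343. 168.] 0.57 [ 0.669 -0.394  0.052] [[0.618, -0.653, -0.041], [0.845, -0.363, 0.085]]
side glue_pot pt [212. 267.] 0.86
side glue_pot ol [212. 261.] 0.92 [0.645 0.45  0.036] [[0.618, 0.413, 0.002], [0.686, 0.48, 0.058]]
side glue_pot ol [272. 238.] 0.68 [0.54  0.296 0.029] [[0.476, 0.086, 0.0], [0.631, 0.378, 0.192]]
wrist [ 0.26646882 -0.57150999  0.38504643] [-0.13024104  0.09582994 -0.58406657  0.79543707] 283.1310409281508 ['color', 'z_map', 'fx', 'fy', 'cx', 'cy', 'origin', 'attitude', 'R']
```

View pics/scene0.png

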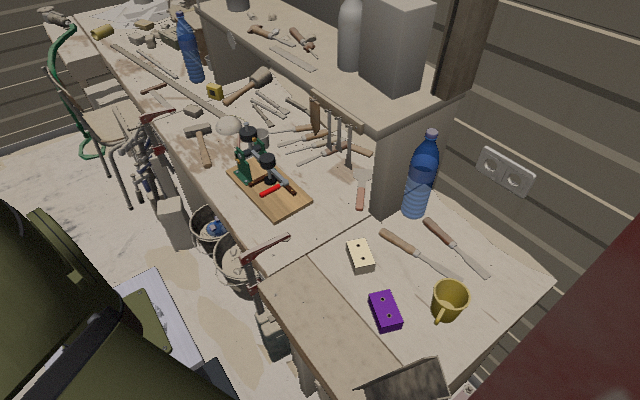

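View pics/side0.png

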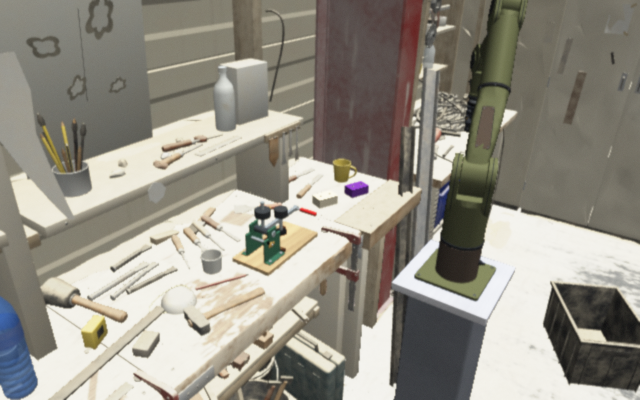

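The scene view shows the press at about (268,185), the pale stone at (360,257), the purple look-alike at (385,311), the mug at (450,300). The side view shows the pot at (212,261). Next I fit the poses.

```bash
cat > fit.py <<'E'
from h import *
def cloud(names):
    W=[];C=[]
    for c in names:
        s=cam(c); v,u=np.nonzero(s["z_map"]>0); W.append(world(s,u,v)); C.append(s["color"][v,u])
    return np.vstack(W),np.vstack(C).astype(int)
def rect(P):
    (c,(w,h),a)=cv2.minAreaRect((P*1000).astype(np.float32)); return np.round(c,1),round(w,1),round(h,1),round(a,1)
if __name__=="__main__":
    for n in (["scene"],["side"],["scene","side"]):
        W,C=cloud(n); x,y,z=W.T
        m=(abs(z-.040)<.004)&(abs(x-.605)<.07)&(abs(y+.173)<.07); print(n,"stone",m.sum(),rect(W[m]),np.median(z[m]))
        m=(abs(z-.024)<.004)&(abs(x-.55)<.12)&(abs(y-.22)<.22)&(C[:,0]-C[:,2]>40); print("bed",m.sum(),rect(W[m]),np.median(z[m]))
        m=(z>.06)&(abs(x-.52)<.15)&(abs(y-.2)<.25)&(C[:,0]>120)&(C[:,1]<60); print("handle",m.sum(),m.sum() and (np.round(np.percentile(W[m],[3,50,97],axis=0),3).tolist(),rect(W[m][:,:2])))
        m=(z>.06)&(z<.145)&(abs(x-.54)<.12)&(abs(y-.28)<.12)&(C[:,1]-C[:,0]>25)&(C[:,1]>C[:,2]); print("green",m.sum(),m.sum() and (np.round(np.percentile(W[m],[3,50,97],axis=0),3).tolist(),rect(W[m][:,:2])))
        m=(z>.03)&(z<.04)&(abs(x-.55)<.12)&(abs(y-.2)<.15)&(C.sum(1)<220); print("fence",m.sum(),m.sum() and np.round(np.percentile(W[m],[3,50,97],axis=0),3).tolist())
E
python3 fit.py
```

```text
Traceback (most recent call last):
  File "fit.py", line 12, in <module>
    m=(abs(z-.040)<.004)&(abs(x-.605)<.07)&(abs(y+.173)<.07); print(n,"stone",m.sum(),rect(W[m]),np.median(z[m]))
                                                                                      ~~~~^^^^^^
  File "fit.py", line 8, in rect
    (c,(w,h),a)=cv2.minAreaRect((P*1000).astype(np.float32)); return np.round(c,1),round(w,1),round(h,1),round(a,1)
                ~~~~~~~~~~~~~~~^^^^^^^^^^^^^^^^^^^^^^^^^^^^^
cv2.error: OpenCV(4.12.0) /io/opencv/modules/imgproc/src/convhull.cpp:143: error: (-215:Assertion failed) total >= 0 && (depth == CV_32F || depth == CV_32S) in function 'convexHull'
```

```bash
sed -i 's/(P\*1000)/(P[:,:2]*1000)/' fit.py; python3 fit.py
```

```text
['scene'] stone 464 (array([ 611.2, -167.4]), 91.7, 56.2, 66.7) 0.037646209589275614
bed 1831 (array([553.4, 227.8]), 150.6, 304.6, 1.8) 0.023240915700425635
handle 83 ([[0.476, 0.103, 0.116], [0.503, 0.108, 0.12], [0.534, 0.113, 0.123]], (array([504.4, 108.8]), 63.4, 11.9, 2.9))
green 82 ([[0.51, 0.261, 0.063], [0.515, 0.292, 0.109], [0.591, 0.342, 0.137]], (array([550.9, 302. ]), 81.9, 85.9, 0.4))
fence 184 [[0.492, 0.131, 0.03], [0.528, 0.254, 0.034], [0.599, 0.333, 0.039]]
['side'] stone 73 (array([ 612.2, -161.9]), 93.6, 55.3, 70.8) 0.03731376154568267
bed 1039 (array([551.2, 232.7]), 152.2, 307.3, 1.6) 0.022654243934804197
handle 24 ([[0.474, 0.112, 0.114], [0.503, 0.119, 0.118], [0.531, 0.124, 0.122]], (array([504.3, 118.3]), 60.9, 13.1, 0.3))
green 333 ([[0.508, 0.27, 0.061], [0.517, 0.318, 0.095], [0.588, 0.348, 0.135]], (array([549.2, 282. ]), 139.6, 88.8, 89.7))
fence 79 [[0.505, 0.256, 0.03], [0.514, 0.306, 0.035], [0.589, 0.345, 0.04]]
['scene', 'side'] stone 562 (array([ 608.7, -162.4]), 96.8, 65.1, 67.1) 0.03782772536044243
bed 2884 (array([551.9, 230.1]), 154.8, 306.3, 1.4) 0.02311284706822575
handle 107 ([[0.474, 0.103, 0.115], [0.504, 0.109, 0.12], [0.534, 0.122, 0.124]], (array([504. , 112.4]), 21.3, 63.1, 87.6))
green 425 ([[0.508, 0.266, 0.062], [0.516, 0.313, 0.1], [0.589, 0.347, 0.137]], (array([548.4, 281.8]), 84.7, 145.9, 0.6))
fence 243 [[0.494, 0.135, 0.031], [0.535, 0.26, 0.035], [0.599, 0.343, 0.039]]
```

Emit:
{"api": "play_rows", "payload": {
  "commands": [
    {"delta_rot":[0,0,0.0885],"travel":[0.8,-0.56,0],"gripper":1},
    {"delta_rot":[0,0,0.0885],"travel":[0.8,-0.56,0],"gripper":1},
    {"delta_rot":[0,0,0.0885],"travel":[0.8,-0.56,0],"gripper":1},
    {"delta_rot":[0,0,0.0885],"travel":[0.8,-0.56,0],"gripper":1}
  ]
}}

```text
clock: 3.0
tool_pos: [0.2774, -0.4796, 0.239]
eef_rot: [1.0, 0.015, 0.0, 0.0]
contact_force: [-0.2, -1.2, 0.3]
opening: 1.001
```

Emit:
{"api": "play_rows", "payload": {
  "commands": [
    {"delta_rot":[0,0,0],"travel":[0.89,-0.91,0],"gripper":1},
    {"delta_rot":[0,0,0],"travel":[0.89,-0.91,0],"gripper":1},
    {"delta_rot":[0,0,0],"travel":[0.89,-0.91,0],"gripper":1},
    {"delta_rot":[0,0,0],"travel":[0.89,-0.91,0],"gripper":1}
  ]
}}

```text
clock: 3.5
tool_pos: [0.4098, -0.3383, 0.2388]
eef_rot: [1.0, 0.016, 0.001, -0.0]
contact_force: [-0.8, -1.1, -0.0]
opening: 1.001
```

Emit:
{"api": "play_rows", "payload": {
  "commands": [
    {"delta_rot":[0,0,0],"travel":[0.68,-0.95,0],"gripper":1},
    {"delta_rot":[0,0,0],"travel":[0.68,-0.95,0],"gripper":1},
    {"delta_rot":[0,0,0],"travel":[0.68,-0.95,0],"gripper":1},
    {"delta_rot":[0,0,0],"travel":[0.68,-0.95,0],"gripper":1}
  ]
}}

```text
clock: 4.0
tool_pos: [0.5069, -0.194, 0.2387]
eef_rot: [1.0, 0.015, 0.001, -0.0]
contact_force: [0.3, -0.5, 0.2]
opening: 0.999
```

```bash
python3 - <<'E'
from h import *; from fit import rect,cloud
s=cam("wrist"); save(s,"w1"); v,u=np.nonzero(s["z_map"]>0); W=world(s,u,v); C=s["color"][v,u].astype(int); x,y,z=W.T
print(s["origin"])
m=(abs(z-.040)<.005)&(abs(x-.608)<.08)&(abs(y+.165)<.08)&(C[:,1]>110); print("stone",m.sum(),rect(W[m]),np.median(z[m]))
W,C=cloud(["scene"]);x,y,z=W.T
for y0 in np.arange(.1,.34,.02):
    m=(abs(y-y0)<.01)&(x>.48)&(x<.63)&(z>.12)&(z<.25)
    if m.sum(): print(round(y0,2),m.sum(),np.round([x[m].min(),x[m].max(),z[m].max()],3))
E
```

```text
[ 0.58988608 -0.19163067  0.38515588]
stone 4117 (array([ 613.6, -168.1]), 90.1, 56.0, 66.8) 0.03843028118863556
0.1 33 [0.482 0.564 0.126]
0.12 44 [0.482 0.564 0.126]
0.14 21 [0.551 0.562 0.124]
0.16 17 [0.549 0.561 0.125]
0.18 115 [0.534 0.573 0.156]
0.2 93 [0.53  0.575 0.156]
0.22 39 [0.533 0.576 0.155]
0.24 1 [0.548 0.548 0.122]
0.26 30 [0.546 0.559 0.188]
0.28 156 [0.511 0.592 0.196]
0.3 253 [0.507 0.592 0.223]
0.32 58 [0.509 0.592 0.195]
```

View pics/w1.png

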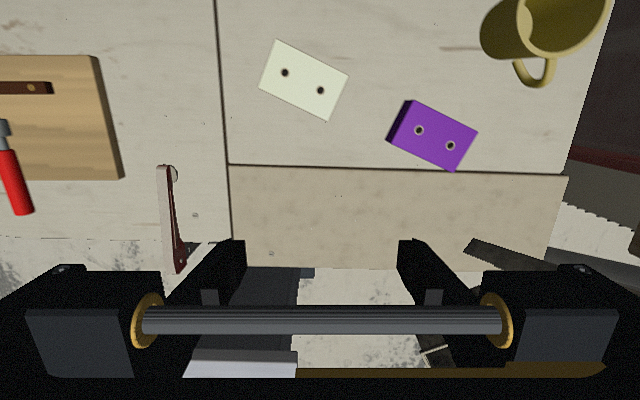

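Wrist view: pale stone at (303,80), its long axis at 66.8° to x; handle end lower left at (20,190). Next I hover over the handle.

Emit:
{"api": "play_rows", "payload": {
  "commands": [
    {"delta_rot":[0,0,0],"travel":[0.03,-1,0],"gripper":1},
    {"delta_rot":[0,0,0],"travel":[0.03,-1,0],"gripper":1},
    {"delta_rot":[0,0,0],"travel":[0.03,-1,0],"gripper":1}
  ]
}}

```text
clock: 4.47
tool_pos: [0.5048, -0.045, 0.2388]
eef_rot: [1.0, 0.013, -0.0, 0.0]
contact_force: [0.2, -0.4, 0.1]
opening: 1.0
```

Emit:
{"api": "play_rows", "payload": {
  "commands": [
    {"delta_rot":[0,0,0],"travel":[-0.05,-1,0.1],"gripper":0.2},
    {"delta_rot":[0,0,0],"travel":[-0.05,-1,0.1],"gripper":0.2},
    {"delta_rot":[0,0,0],"travel":[-0.05,-1,0.1],"gripper":0.2},
    {"delta_rot":[0,0,0],"travel":[-0.05,-1,0.1],"gripper":0.2},
    {"delta_rot":[0,0,0],"travel":[-0.05,-1,0.1],"gripper":0.2}
  ]
}}

```text
clock: 5.1
tool_pos: [0.4945, 0.1006, 0.2238]
eef_rot: [1.0, 0.01, 0.0, 0.001]
contact_force: [0.6, -0.2, 0.3]
opening: 0.597
```

```bash
python3 - <<'E'
from h import *; from fit import rect
s=cam("wrist"); save(s,"w2"); v,u=np.nonzero(s["z_map"]>0); W=world(s,u,v); C=s["color"][v,u].astype(int); x,y,z=W.T
print(s["origin"],r.get_state()["tool_pos"],r.get_state()["opening"])
m=(z>.06)&(z<.135)&(abs(x-.52)<.15)&(abs(y-.12)<.1)&(C[:,0]>110)&(C[:,1]<60); print("handle",m.sum(),np.round(np.percentile(W[m],[2,50,98],axis=0),3).tolist(),rect(W[m]))
m=(abs(z-.024)<.005)&(abs(x-.55)<.12)&(abs(y-.22)<.22)&(C[:,0]-C[:,2]>40); print("bed",m.sum(),rect(W[m]))
m=(z>.031)&(z<.041)&(abs(x-.55)<.1)&(abs(y-.2)<.15)&(C.sum(1)<330); print("fence",m.sum(),rect(W[m]))
E
```

```text
[0.57773659 0.10260301 0.37013248] [0.49448084 0.10081304 0.22384545] 0.5974659053683649
handle 1048 [[0.478, 0.103, 0.118], [0.51, 0.11, 0.122], [0.538, 0.118, 0.124]] (array([507.8, 110.4]), 63.3, 14.6, 1.8)
bed 18873 (array([528.3, 203.9]), 206.9, 344.6, 1.9)
fence 2132 (array([555.7, 235.5]), 117.9, 216.7, 2.0)
```

View pics/w2.png

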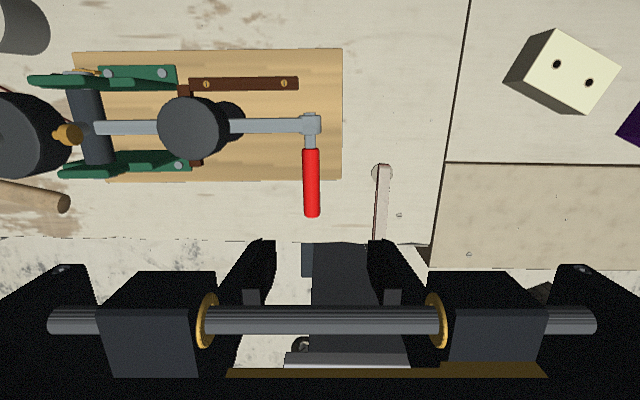

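Wrist view: red handle at (311,182), weight at (195,128), long fence at (245,85), with the bed clear. I descend over the handle.

Emit:
{"api": "play_rows", "payload": {
  "commands": [
    {"delta_rot":[0,0,0],"travel":[0.015,-0.07,0.3],"gripper":0.2},
    {"delta_rot":[0,0,0],"travel":[0.015,-0.07,0.6],"gripper":0.2},
    {"delta_rot":[0,0,0],"travel":[0.015,-0.07,0.83],"gripper":0.2},
    {"delta_rot":[0,0,0],"travel":[0.015,-0.07,0.83],"gripper":0.0},
    {"delta_rot":[0,0,0],"travel":[0.015,-0.07,0.83],"gripper":-0.3}
  ]
}}

```text
clock: 5.78
tool_pos: [0.4969, 0.1138, 0.1003]
eef_rot: [1.0, 0.012, 0.001, 0.0]
contact_force: [0.2, 0.7, 1.0]
opening: 0.407
```

Now I close gently.

Emit:
{"api": "play_rows", "payload": {
  "commands": [
    {"delta_rot":[0,0,0],"travel":[0,0,0],"gripper":-1},
    {"delta_rot":[0,0,0],"travel":[0,0,0],"gripper":-1},
    {"delta_rot":[0,0,0],"travel":[0,0,0],"gripper":-1},
    {"delta_rot":[0,0,0],"travel":[0,0,0],"gripper":-1},
    {"delta_rot":[0,0,0],"travel":[0,0,0],"gripper":-1}
  ],
  "force": 5
}}

```text
clock: 6.4
tool_pos: [0.4971, 0.1103, 0.1006]
eef_rot: [1.0, 0.011, 0.001, 0.003]
contact_force: [1.4, -9.5, 2.8]
opening: 0.184
```

Emit:
{"api": "play_rows", "payload": {
  "commands": [
    {"delta_rot":[0,0,0],"travel":[0,0.012,0],"gripper":-1},
    {"delta_rot":[0,0,0],"travel":[0,0.023,0],"gripper":-1},
    {"delta_rot":[0,0,0],"travel":[0,0.023,0],"gripper":-1}
  ],
  "force": 20
}}

```text
clock: 6.78
tool_pos: [0.4971, 0.1102, 0.1005]
eef_rot: [1.0, 0.012, 0.001, 0.001]
contact_force: [0.1, -4.6, 7.2]
opening: 0.172
```

Emit:
{"api": "play_rows", "payload": {
  "commands": [
    {"delta_rot":[0,0,0],"travel":[0,0.009,-0.063],"gripper":-1},
    {"delta_rot":[0,0,0],"travel":[0,0.005,-0.127],"gripper":-1},
    {"delta_rot":[0,0,0],"travel":[0,-0.003,-0.189],"gripper":-1},
    {"delta_rot":[0,0,0],"travel":[0,-0.014,-0.252],"gripper":-1},
    {"delta_rot":[0,0,0],"travel":[0,-0.028,-0.313],"gripper":-1},
    {"delta_rot":[0,0,0],"travel":[0,-0.046,-0.374],"gripper":-1},
    {"delta_rot":[0,0,0],"travel":[0,-0.066,-0.434],"gripper":-1},
    {"delta_rot":[0,0,0],"travel":[0,-0.089,-0.493],"gripper":-1},
    {"delta_rot":[0,0,0],"travel":[0,-0.089,-0.493],"gripper":-1}
  ]
}}

```text
clock: 7.9
tool_pos: [0.4965, 0.124, 0.1745]
eef_rot: [1.0, 0.013, 0.001, 0.001]
contact_force: [4.0, -4.1, -2.3]
opening: 0.171
```

Emit:
{"api": "play_rows", "payload": {
  "commands": [
    {"delta_rot":[0,0,0],"travel":[0,-0.022,-0.058],"gripper":-1},
    {"delta_rot":[0,0,0],"travel":[0,-0.047,-0.114],"gripper":-1},
    {"delta_rot":[0,0,0],"travel":[0,-0.079,-0.169],"gripper":-1},
    {"delta_rot":[0,0,0],"travel":[0,-0.113,-0.222],"gripper":-1},
    {"delta_rot":[0,0,0],"travel":[0,-0.15,-0.273],"gripper":-1},
    {"delta_rot":[0,0,0],"travel":[0,-0.19,-0.323],"gripper":-1},
    {"delta_rot":[0,0,0],"travel":[0,-0.232,-0.37],"gripper":-1},
    {"delta_rot":[0,0,0],"travel":[0,-0.276,-0.415],"gripper":-1},
    {"delta_rot":[0,0,0],"travel":[0,-0.276,-0.415],"gripper":-1}
  ]
}}

```text
clock: 9.02
tool_pos: [0.4952, 0.1626, 0.2373]
eef_rot: [1.0, 0.012, 0.001, 0.002]
contact_force: [3.1, -9.7, 6.7]
opening: 0.171
```

Emit:
{"api": "play_rows", "payload": {
  "commands": [
    {"delta_rot":[0,0,0],"travel":[0,0.009,-0.009],"gripper":-1},
    {"delta_rot":[0,0,0],"travel":[0,0.018,-0.017],"gripper":-1},
    {"delta_rot":[0,0,0],"travel":[0,-0.028,-0.06],"gripper":-1},
    {"delta_rot":[0,0,0],"travel":[0,-0.077,-0.1],"gripper":-1},
    {"delta_rot":[0,0,0],"travel":[0,-0.128,-0.139],"gripper":-1},
    {"delta_rot":[0,0,0],"travel":[0,-0.18,-0.174],"gripper":-1},
    {"delta_rot":[0,0,0],"travel":[0,-0.18,-0.174],"gripper":-1}
  ]
}}

```text
clock: 9.9
tool_pos: [0.4942, 0.1913, 0.2633]
eef_rot: [1.0, 0.013, 0.001, 0.001]
contact_force: [3.1, -6.7, 7.8]
opening: 0.176
```

Emit:
{"api": "play_rows", "payload": {
  "commands": [
    {"delta_rot":[0,0,0],"travel":[0,0.007,-0.011],"gripper":-1},
    {"delta_rot":[0,0,0],"travel":[0,0.014,-0.022],"gripper":-1},
    {"delta_rot":[0,0,0],"travel":[0,-0.04,-0.055],"gripper":-1},
    {"delta_rot":[0,0,0],"travel":[0,-0.096,-0.085],"gripper":-1},
    {"delta_rot":[0,0,0],"travel":[0,-0.153,-0.112],"gripper":-1},
    {"delta_rot":[0,0,0],"travel":[0,-0.211,-0.137],"gripper":-1},
    {"delta_rot":[0,0,0],"travel":[0,-0.211,-0.137],"gripper":-1}
  ]
}}

```text
clock: 10.78
tool_pos: [0.4929, 0.2263, 0.283]
eef_rot: [1.0, 0.014, 0.0, -0.001]
contact_force: [3.0, -2.3, 5.6]
opening: 0.171
```

Emit:
{"api": "play_rows", "payload": {
  "commands": [
    {"delta_rot":[0,0,0],"travel":[0,-0.06,-0.033],"gripper":-1},
    {"delta_rot":[0,0,0],"travel":[0,-0.12,-0.052],"gripper":-1},
    {"delta_rot":[0,0,0],"travel":[0,-0.182,-0.067],"gripper":-1},
    {"delta_rot":[0,0,0],"travel":[0,-0.244,-0.08],"gripper":-1},
    {"delta_rot":[0,0,0],"travel":[0,-0.306,-0.089],"gripper":-1},
    {"delta_rot":[0,0,0],"travel":[0,-0.37,-0.095],"gripper":-1},
    {"delta_rot":[0,0,0],"travel":[0,-0.433,-0.098],"gripper":-1},
    {"delta_rot":[0,0,0],"travel":[0,-0.433,-0.098],"gripper":-1}
  ]
}}

```text
clock: 11.78
tool_pos: [0.4908, 0.2913, 0.2965]
eef_rot: [1.0, 0.014, -0.0, -0.0]
contact_force: [1.1, 1.8, -1.6]
opening: 0.172
```

Emit:
{"api": "play_rows", "payload": {
  "commands": [
    {"delta_rot":[0,0,0],"travel":[0,0,0],"gripper":-0.56},
    {"delta_rot":[0,0,0],"travel":[0,0,0],"gripper":-0.5},
    {"delta_rot":[0,0,0],"travel":[0,0,0],"gripper":-0.5}
  ]
}}

```text
clock: 12.15
tool_pos: [0.4908, 0.2899, 0.2966]
eef_rot: [1.0, 0.013, -0.001, -0.0]
contact_force: [-0.1, 2.9, -1.6]
opening: 0.251
```

Emit:
{"api": "play_rows", "payload": {
  "commands": [
    {"delta_rot":[0,0,0],"travel":[0,-0.025,0],"gripper":-0.5},
    {"delta_rot":[0,0,0],"travel":[0,-0.05,0],"gripper":-0.5},
    {"delta_rot":[0,0,0],"travel":[0,-0.076,0.001],"gripper":-0.5},
    {"delta_rot":[0,0,0],"travel":[0,-0.076,0.001],"gripper":-0.5}
  ]
}}

```text
clock: 12.65
tool_pos: [0.4908, 0.302, 0.2965]
eef_rot: [1.0, 0.013, -0.0, -0.0]
contact_force: [0.0, 2.9, -0.3]
opening: 0.249
```

Emit:
{"api": "play_rows", "payload": {
  "commands": [
    {"delta_rot":[0,0,0],"travel":[0,-0.02,0.001],"gripper":-0.5},
    {"delta_rot":[0,0,0],"travel":[0,-0.042,0.002],"gripper":-0.5},
    {"delta_rot":[0,0,0],"travel":[0,-0.042,0.002],"gripper":-0.5}
  ]
}}

```text
clock: 13.02
tool_pos: [0.4909, 0.3081, 0.2963]
eef_rot: [1.0, 0.013, 0.0, -0.0]
contact_force: [-1.1, 2.0, -0.5]
opening: 0.252
```

Emit:
{"api": "play_rows", "payload": {
  "commands": [
    {"delta_rot":[0,0,0],"travel":[0,-0.02,0.001],"gripper":-0.5},
    {"delta_rot":[0,0,0],"travel":[0,-0.042,0.003],"gripper":-0.5},
    {"delta_rot":[0,0,0],"travel":[0,-0.042,0.003],"gripper":-0.5}
  ]
}}

```text
clock: 13.4
tool_pos: [0.4909, 0.3144, 0.2959]
eef_rot: [1.0, 0.013, 0.0, -0.0]
contact_force: [-0.7, 3.1, -1.0]
opening: 0.253
```

Emit:
{"api": "play_rows", "payload": {
  "commands": [
    {"delta_rot":[0,0,0],"travel":[0,-0.02,0.002],"gripper":-0.5},
    {"delta_rot":[0,0,0],"travel":[0,-0.042,0.005],"gripper":-0.5},
    {"delta_rot":[0,0,0],"travel":[0,-0.042,0.005],"gripper":-0.5}
  ]
}}

```text
clock: 13.78
tool_pos: [0.4906, 0.3207, 0.295]
eef_rot: [1.0, 0.013, 0.0, -0.0]
contact_force: [-0.4, 2.9, -0.8]
opening: 0.248
```

Emit:
{"api": "play_rows", "payload": {
  "commands": [
    {"delta_rot":[0,0,0],"travel":[0,-0.02,0.003],"gripper":-0.5},
    {"delta_rot":[0,0,0],"travel":[0,-0.042,0.006],"gripper":-0.5},
    {"delta_rot":[0,0,0],"travel":[0,-0.042,0.006],"gripper":-0.5}
  ]
}}

```text
clock: 14.15
tool_pos: [0.4904, 0.327, 0.2942]
eef_rot: [1.0, 0.013, 0.0, -0.0]
contact_force: [-0.6, 4.1, -1.4]
opening: 0.25
```

Emit:
{"api": "play_rows", "payload": {
  "commands": [
    {"delta_rot":[0,0,0],"travel":[0,-0.02,0.004],"gripper":-0.5},
    {"delta_rot":[0,0,0],"travel":[0,-0.042,0.008],"gripper":-0.5},
    {"delta_rot":[0,0,0],"travel":[0,-0.042,0.008],"gripper":-0.5}
  ]
}}

```text
clock: 14.52
tool_pos: [0.4902, 0.3332, 0.2929]
eef_rot: [1.0, 0.013, 0.0, -0.0]
contact_force: [-0.7, 2.6, -1.2]
opening: 0.25
```

Emit:
{"api": "play_rows", "payload": {
  "commands": [
    {"delta_rot":[0,0,0],"travel":[0,-0.02,0.004],"gripper":-0.5},
    {"delta_rot":[0,0,0],"travel":[0,-0.042,0.009],"gripper":-0.5},
    {"delta_rot":[0,0,0],"travel":[0,-0.042,0.009],"gripper":-0.5}
  ]
}}

```text
clock: 14.9
tool_pos: [0.49, 0.3396, 0.2915]
eef_rot: [1.0, 0.013, -0.0, -0.0]
contact_force: [-0.3, 2.3, -1.7]
opening: 0.249
```

Emit:
{"api": "play_rows", "payload": {
  "commands": [
    {"delta_rot":[0,0,0],"travel":[0,-0.02,0.005],"gripper":-0.5},
    {"delta_rot":[0,0,0],"travel":[0,-0.041,0.01],"gripper":-0.5},
    {"delta_rot":[0,0,0],"travel":[0,-0.041,0.01],"gripper":-0.5}
  ]
}}

```text
clock: 15.28
tool_pos: [0.4898, 0.3457, 0.29]
eef_rot: [1.0, 0.013, 0.0, -0.0]
contact_force: [-1.0, 2.2, -1.1]
opening: 0.248
```

Emit:
{"api": "play_rows", "payload": {
  "commands": [
    {"delta_rot":[0,0,0],"travel":[0,-0.02,0.006],"gripper":-0.5},
    {"delta_rot":[0,0,0],"travel":[0,-0.041,0.012],"gripper":-0.5},
    {"delta_rot":[0,0,0],"travel":[0,-0.041,0.012],"gripper":-0.5}
  ]
}}

```text
clock: 15.65
tool_pos: [0.4897, 0.3518, 0.2882]
eef_rot: [1.0, 0.013, 0.0, -0.0]
contact_force: [-1.1, 3.5, -1.6]
opening: 0.252
```

Emit:
{"api": "play_rows", "payload": {
  "commands": [
    {"delta_rot":[0,0,0],"travel":[0,-0.02,0.006],"gripper":-0.5},
    {"delta_rot":[0,0,0],"travel":[0,-0.04,0.013],"gripper":-0.5},
    {"delta_rot":[0,0,0],"travel":[0,-0.04,0.013],"gripper":-0.5}
  ]
}}

```text
clock: 16.02
tool_pos: [0.4895, 0.3578, 0.2862]
eef_rot: [1.0, 0.013, 0.0, -0.0]
contact_force: [-0.7, 2.8, -2.0]
opening: 0.247
```

Emit:
{"api": "play_rows", "payload": {
  "commands": [
    {"delta_rot":[0,0,0],"travel":[0,-0.02,0.007],"gripper":-0.5},
    {"delta_rot":[0,0,0],"travel":[0,-0.04,0.014],"gripper":-0.5},
    {"delta_rot":[0,0,0],"travel":[0,-0.04,0.014],"gripper":-0.5}
  ]
}}

```text
clock: 16.4
tool_pos: [0.4895, 0.3638, 0.2842]
eef_rot: [1.0, 0.013, 0.0, -0.0]
contact_force: [-0.4, 3.4, -0.9]
opening: 0.252
```

Emit:
{"api": "play_rows", "payload": {
  "commands": [
    {"delta_rot":[0,0,0],"travel":[0,-0.02,0.007],"gripper":-0.5},
    {"delta_rot":[0,0,0],"travel":[0,-0.039,0.016],"gripper":-0.5},
    {"delta_rot":[0,0,0],"travel":[0,-0.039,0.016],"gripper":-0.5}
  ]
}}

```text
clock: 16.77
tool_pos: [0.4893, 0.3696, 0.2818]
eef_rot: [1.0, 0.013, 0.0, -0.0]
contact_force: [-1.3, 3.3, -1.5]
opening: 0.252
```

Emit:
{"api": "play_rows", "payload": {
  "commands": [
    {"delta_rot":[0,0,0],"travel":[0,-0.02,0.008],"gripper":-0.5},
    {"delta_rot":[0,0,0],"travel":[0,-0.038,0.017],"gripper":-0.5},
    {"delta_rot":[0,0,0],"travel":[0,-0.038,0.017],"gripper":-0.5}
  ]
}}

```text
clock: 17.15
tool_pos: [0.4891, 0.3753, 0.2792]
eef_rot: [1.0, 0.013, 0.0, -0.0]
contact_force: [-0.9, 3.4, -1.8]
opening: 0.246
```

Emit:
{"api": "play_rows", "payload": {
  "commands": [
    {"delta_rot":[0,0,0],"travel":[0,-0.02,0.009],"gripper":-0.5},
    {"delta_rot":[0,0,0],"travel":[0,-0.038,0.018],"gripper":-0.5},
    {"delta_rot":[0,0,0],"travel":[0,-0.038,0.018],"gripper":-0.5}
  ]
}}

```text
clock: 17.52
tool_pos: [0.489, 0.3809, 0.2765]
eef_rot: [1.0, 0.013, 0.0, -0.0]
contact_force: [-1.0, 3.4, -2.9]
opening: 0.251
```

Emit:
{"api": "play_rows", "payload": {
  "commands": [
    {"delta_rot":[0,0,0],"travel":[0,-0.02,0.009],"gripper":-0.5},
    {"delta_rot":[0,0,0],"travel":[0,-0.037,0.019],"gripper":-0.5},
    {"delta_rot":[0,0,0],"travel":[0,-0.037,0.019],"gripper":-0.5}
  ]
}}

```text
clock: 17.9
tool_pos: [0.4889, 0.3865, 0.2737]
eef_rot: [1.0, 0.013, 0.0, -0.0]
contact_force: [0.6, 2.5, -1.4]
opening: 0.251
```

Emit:
{"api": "play_rows", "payload": {
  "commands": [
    {"delta_rot":[0,0,0],"travel":[0,-0.02,0.01],"gripper":-0.5},
    {"delta_rot":[0,0,0],"travel":[0,-0.036,0.02],"gripper":-0.5},
    {"delta_rot":[0,0,0],"travel":[0,-0.036,0.02],"gripper":-0.5}
  ]
}}

```text
clock: 18.27
tool_pos: [0.4887, 0.3918, 0.2706]
eef_rot: [1.0, 0.013, 0.0, -0.0]
contact_force: [0.1, 3.4, -1.7]
opening: 0.25
```

Emit:
{"api": "play_rows", "payload": {
  "commands": [
    {"delta_rot":[0,0,0],"travel":[0,-0.018,0.01],"gripper":-0.5},
    {"delta_rot":[0,0,0],"travel":[0,-0.035,0.021],"gripper":-0.5},
    {"delta_rot":[0,0,0],"travel":[0,-0.035,0.021],"gripper":-0.5}
  ]
}}

```text
clock: 18.65
tool_pos: [0.4885, 0.3971, 0.2674]
eef_rot: [1.0, 0.013, -0.0, -0.0]
contact_force: [-0.5, 3.2, -2.7]
opening: 0.25
```

```bash
python3 - <<'E'
from h import *; from fit import cloud,rect
for n in ("wrist","scene","side"):
    W,C=cloud([n]); x,y,z=W.T
    m=(z>.2)&(z<.36)&(x>.44)&(x<.58)&(abs(y-.38)<.08)&(C[:,0]>110)&(C[:,1]<60)
    print(n,m.sum(),m.sum()>5 and np.round(np.percentile(W[m],[3,50,97],axis=0),3).tolist())
print(r.get_state()["tool_pos"],r.get_state()["contact_force"])
s=cam("side");save(s,"s1")
E
```

```text
wrist 3007 [[0.469, 0.393, 0.28], [0.501, 0.4, 0.284], [0.528, 0.408, 0.285]]
scene 35 [[0.463, 0.389, 0.276], [0.476, 0.395, 0.281], [0.523, 0.401, 0.286]]
side 46 [[0.461, 0.385, 0.274], [0.476, 0.406, 0.279], [0.523, 0.411, 0.284]]
[0.48855043 0.39676249 0.26762287] [-0.26608921  3.29681134 -2.33753538]
```

Emit:
{"api": "play_rows", "payload": {
  "commands": [
    {"delta_rot":[0,0,0],"travel":[0,-0.018,0.025],"gripper":-0.5},
    {"delta_rot":[0,0,0],"travel":[0,-0.035,0.05],"gripper":-0.5},
    {"delta_rot":[0,0,0],"travel":[0,-0.035,0.05],"gripper":-0.5}
  ]
}}

```text
clock: 19.23
tool_pos: [0.4884, 0.4055, 0.2612]
eef_rot: [1.0, 0.014, 0.001, -0.003]
contact_force: [-0.8, 7.4, 3.0]
opening: 0.252
```

Emit:
{"api": "play_rows", "payload": {
  "commands": [
    {"delta_rot":[0,0,0],"travel":[0,0,-0.004],"gripper":-0.5},
    {"delta_rot":[0,0,0],"travel":[0,-0.01,0],"gripper":-0.5},
    {"delta_rot":[0,0,0],"travel":[0,-0.01,0],"gripper":-0.5}
  ]
}}

```text
clock: 19.6
tool_pos: [0.4883, 0.4059, 0.261]
eef_rot: [1.0, 0.014, 0.001, -0.002]
contact_force: [-0.7, 6.2, 1.9]
opening: 0.252
```

View pics/s1.png

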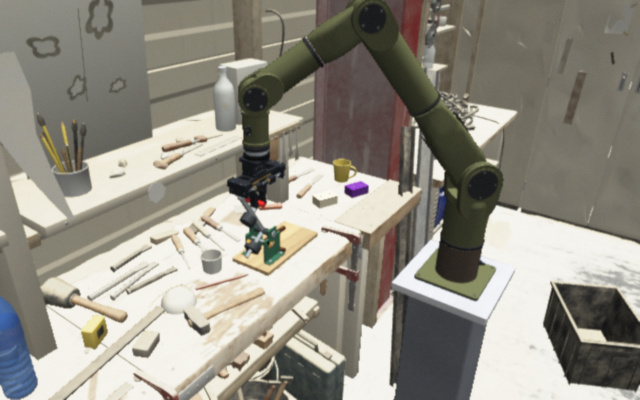

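Emit:
{"api": "play_rows", "payload": {
  "commands": [
    {"delta_rot":[0,0,0],"travel":[0,-0.015,0.008],"gripper":-0.5},
    {"delta_rot":[0,0,0],"travel":[0,-0.03,0.018],"gripper":-0.5},
    {"delta_rot":[0,0,0],"travel":[0,-0.03,0.018],"gripper":-0.5}
  ]
}}

```text
clock: 19.98
tool_pos: [0.4882, 0.41, 0.2579]
eef_rot: [1.0, 0.014, 0.0, -0.001]
contact_force: [-0.7, 6.0, -0.0]
opening: 0.249
```

Emit:
{"api": "play_rows", "payload": {
  "commands": [
    {"delta_rot":[0,0,0],"travel":[0,-0.015,0.01],"gripper":-0.5},
    {"delta_rot":[0,0,0],"travel":[0,-0.03,0.02],"gripper":-0.5},
    {"delta_rot":[0,0,0],"travel":[0,-0.03,0.02],"gripper":-0.5}
  ]
}}

```text
clock: 20.35
tool_pos: [0.488, 0.414, 0.2546]
eef_rot: [1.0, 0.013, 0.0, -0.001]
contact_force: [-1.2, 5.2, 0.1]
opening: 0.253
```

Emit:
{"api": "play_rows", "payload": {
  "commands": [
    {"delta_rot":[0,0,0],"travel":[0,-0.014,0.011],"gripper":-0.5},
    {"delta_rot":[0,0,0],"travel":[0,-0.028,0.022],"gripper":-0.5},
    {"delta_rot":[0,0,0],"travel":[0,-0.028,0.022],"gripper":-0.5}
  ]
}}

```text
clock: 20.72
tool_pos: [0.4879, 0.418, 0.2512]
eef_rot: [1.0, 0.013, 0.0, -0.001]
contact_force: [-1.3, 4.2, -0.3]
opening: 0.253
```

```bash
python3 - <<'E'
from h import *; from fit import cloud,rect
for n in ("wrist","scene","side"):
    W,C=cloud([n]); x,y,z=W.T
    m=(z>.2)&(z<.36)&(x>.44)&(x<.58)&(abs(y-.40)<.08)&(C[:,0]>110)&(C[:,1]<60)
    print(n,m.sum(),m.sum()>5 and np.round(np.percentile(W[m],[3,50,97],axis=0),3).tolist())
    m=(abs(z-.024)<.004)&(abs(x-.55)<.12)&(abs(y-.22)<.22)&(C[:,0]-C[:,2]>40); print("bed",m.sum(),rect(W[m]) if m.sum()>20 else 0)
print(r.get_state()["tool_pos"],r.get_state()["contact_force"])
E
```

```text
wrist 3031 [[0.469, 0.414, 0.265], [0.501, 0.421, 0.268], [0.527, 0.428, 0.27]]
bed 15847 (array([555.9, 226.9]), 150.0, 300.7, 1.9)
scene 27 [[0.462, 0.414, 0.261], [0.474, 0.417, 0.265], [0.521, 0.424, 0.269]]
bed 2119 (array([553.6, 227.6]), 151.3, 305.3, 2.0)
side 36 [[0.46, 0.404, 0.257], [0.474, 0.426, 0.264], [0.511, 0.432, 0.269]]
bed 1012 (array([550.4, 231.1]), 152.3, 305.8, 1.9)
[0.48789148 0.41790295 0.25130965] [-0.59582879  6.07227778  0.25331792]
```

Emit:
{"api": "play_rows", "payload": {
  "commands": [
    {"delta_rot":[0,0,0],"travel":[0,-0.014,0.011],"gripper":-0.5},
    {"delta_rot":[0,0,0],"travel":[0,-0.028,0.023],"gripper":-0.5},
    {"delta_rot":[0,0,0],"travel":[0,-0.028,0.023],"gripper":-0.5}
  ]
}}

```text
clock: 21.25
tool_pos: [0.4878, 0.4216, 0.2479]
eef_rot: [1.0, 0.013, 0.0, -0.0]
contact_force: [-2.6, 4.3, 2.8]
opening: 0.247
```

Emit:
{"api": "play_rows", "payload": {
  "commands": [
    {"delta_rot":[0,0,0],"travel":[0,-0.014,0.011],"gripper":-0.5},
    {"delta_rot":[0,0,0],"travel":[0,-0.028,0.023],"gripper":-0.5},
    {"delta_rot":[0,0,0],"travel":[0,-0.028,0.023],"gripper":-0.5}
  ]
}}

```text
clock: 21.62
tool_pos: [0.4883, 0.4232, 0.2434]
eef_rot: [1.0, 0.012, -0.0, 0.002]
contact_force: [0.7, 0.3, 0.1]
opening: 0.25
```

Force fell to zero at about 2.28 rad, so the arm seems to be on its stop. I open a little and check.

Emit:
{"api": "play_rows", "payload": {
  "commands": [
    {"delta_rot":[0,0,0],"travel":[0,-0.01,0],"gripper":-0.4},
    {"delta_rot":[0,0,0],"travel":[0,-0.01,0],"gripper":-0.3},
    {"delta_rot":[0,0,0],"travel":[0,-0.01,0],"gripper":-0.2}
  ]
}}

```text
clock: 22.0
tool_pos: [0.4879, 0.4264, 0.2442]
eef_rot: [1.0, 0.013, 0.0, 0.0]
contact_force: [0.4, 0.2, -0.3]
opening: 0.397
```

```bash
cat > chk.py <<'E'
from h import *; from fit import cloud,rect
def chk(y0=.40):
    for n in ("wrist","scene","side"):
        W,C=cloud([n]); x,y,z=W.T
        m=(z>.2)&(z<.36)&(x>.44)&(x<.58)&(abs(y-y0)<.08)&(C[:,0]>110)&(C[:,1]<60)
        print(n,m.sum(),m.sum()>5 and np.round(np.percentile(W[m],[3,50,97],axis=0),3).tolist())
        m=(abs(z-.024)<.004)&(abs(x-.55)<.12)&(abs(y-.22)<.22)&(C[:,0]-C[:,2]>40); print("bed",m.sum(),rect(W[m]) if m.sum()>20 else 0)
    s=r.get_state(); print(s["tool_pos"],s["contact_force"],s["opening"],s["clock"])
chk()
E
python3 chk.py
```

```text
wrist 2989 [[0.47, 0.419, 0.261], [0.502, 0.426, 0.264], [0.527, 0.433, 0.266]]
bed 16066 (array([555.9, 227. ]), 150.0, 300.5, 1.9)
scene 27 [[0.46, 0.401, 0.257], [0.471, 0.421, 0.261], [0.524, 0.427, 0.275]]
bed 2091 (array([553.5, 226. ]), 150.2, 301.2, 2.0)
side 38 [[0.462, 0.41, 0.254], [0.475, 0.432, 0.26], [0.491, 0.436, 0.264]]
bed 1009 (array([551.7, 231.3]), 152.0, 304.1, 2.1)
[0.48781675 0.42652464 0.24423525] [-0.38988169 -0.29883425  0.45373317] 0.399178378620144 22.15
```

Emit:
{"api": "play_rows", "payload": {
  "commands": [
    {"delta_rot":[0,0,0],"travel":[0,0,-0.3],"gripper":-0.2},
    {"delta_rot":[0,0,0],"travel":[0,0,-0.6],"gripper":-0.2},
    {"delta_rot":[0,0,0],"travel":[0,0.3,-0.6],"gripper":0.9},
    {"delta_rot":[0,0,0],"travel":[0,0.7,-0.6],"gripper":0.9},
    {"delta_rot":[0,0,0],"travel":[0,1.0,-0.6],"gripper":0.9}
  ]
}}

```text
clock: 22.78
tool_pos: [0.4919, 0.2738, 0.3346]
eef_rot: [1.0, 0.012, 0.0, 0.0]
contact_force: [0.6, 0.2, -0.4]
opening: 0.714
```

```bash
python3 chk.py; python3 -c "
from h import *
print(r.get_state()['q'].round(3))"
```

```text
wrist 1152 [[0.467, 0.418, 0.256], [0.493, 0.421, 0.263], [0.527, 0.427, 0.266]]
bed 12985 (array([536.1, 203.3]), 191.0, 344.8, 1.3)
scene 65 [[0.464, 0.418, 0.258], [0.492, 0.422, 0.262], [0.523, 0.427, 0.265]]
bed 2125 (array([553.4, 227.2]), 150.5, 301.0, 1.9)
side 52 [[0.46, 0.431, 0.255], [0.493, 0.434, 0.259], [0.521, 0.439, 0.263]]
bed 1003 (array([550.9, 230.6]), 149.8, 303.3, 1.9)
[0.49239868 0.27364958 0.33479896] [0.18755504 0.36121432 0.23455378] 0.8503368465540376 22.925
[-0.602  0.496  0.02   1.63  -0.01   1.016 -2.13 ]
```

The press arm stays open with nothing touching it, and the base hasn't moved: (556,227) mm, yaw 1.9°. On to the stone.

Emit:
{"api": "play_rows", "payload": {
  "commands": [
    {"delta_rot":[0,0,0],"travel":[0.31,1,0],"gripper":1},
    {"delta_rot":[0,0,0],"travel":[0.31,1,0],"gripper":1},
    {"delta_rot":[0,0,0],"travel":[0.31,1,0],"gripper":1}
  ]
}}

```text
clock: 23.3
tool_pos: [0.5432, 0.1256, 0.3344]
eef_rot: [1.0, 0.012, 0.0, 0.0]
contact_force: [-0.7, 0.8, -0.5]
opening: 0.999
```

Emit:
{"api": "play_rows", "payload": {
  "commands": [
    {"delta_rot":[0,0,0],"travel":[0.31,1,0.6],"gripper":1},
    {"delta_rot":[0,0,0],"travel":[0.31,1,0.6],"gripper":1},
    {"delta_rot":[0,0,0],"travel":[0.31,1,0.6],"gripper":1},
    {"delta_rot":[0,0,0],"travel":[0.31,1,0.6],"gripper":1}
  ]
}}

```text
clock: 23.8
tool_pos: [0.5922, -0.0248, 0.2417]
eef_rot: [1.0, 0.01, -0.002, 0.001]
contact_force: [-0.3, 0.2, -0.6]
opening: 1.001
```

Emit:
{"api": "play_rows", "payload": {
  "commands": [
    {"delta_rot":[0,0,-0.3634],"travel":[0.12,0.96,0.6],"gripper":1},
    {"delta_rot":[0,0,-0.3634],"travel":[0.12,0.96,0.6],"gripper":1},
    {"delta_rot":[0,0,-0.3634],"travel":[0.12,0.96,0.6],"gripper":1},
    {"delta_rot":[0,0,-0.3634],"travel":[0.12,0.96,0.6],"gripper":1},
    {"delta_rot":[0,0,-0.3634],"travel":[0.12,0.96,0.6],"gripper":1},
    {"delta_rot":[0,0,-0.3634],"travel":[0.12,0.96,0.6],"gripper":1},
    {"delta_rot":[0,0,-0.3634],"travel":[0.12,0.96,0.6],"gripper":1},
    {"delta_rot":[0,0,-0.3634],"travel":[0.12,0.96,0.6],"gripper":1}
  ]
}}

```text
clock: 24.8
tool_pos: [0.6148, -0.163, 0.1546]
eef_rot: [0.835, 0.551, 0.001, -0.0]
contact_force: [1.0, 0.3, 0.7]
opening: 1.001
```

```bash
cat > st.py <<'E'
from h import *; from fit import rect
import sys
# usage: target x y z psi_deg -> tool-frame numbers ; also wrist stone fit
s=r.get_state(); M=R.from_quat(s["eef_rot"]).as_matrix(); psi=np.degrees(np.arctan2(M[1,0],M[0,0]))
print("t",s["clock"],s["tool_pos"].round(4),"psi",psi.round(2),"F",s["contact_force"].round(1),"q7",s["q"][6].round(2))
if len(sys.argv)>4:
    t=np.array([float(a) for a in sys.argv[1:4]]); print("travel",((t-s["tool_pos"])@M/.15).round(3),"rotz",round(-(float(sys.argv[4])-psi)/180,4))
def stone(n,z0,c):
    k=cam(n); save(k,n+"_%.2f"%s["clock"]); v,u=np.nonzero(k["z_map"]>0); W=world(k,u,v); C=k["color"][v,u].astype(int); x,y,z=W.T
    m=(abs(z-z0)<.005)&(abs(x-c[0])<.08)&(abs(y-c[1])<.08)&(C[:,1]>110); print(n,"stone",m.sum(),rect(W[m]) if m.sum()>20 else 0)
if len(sys.argv)>5: stone("wrist",float(sys.argv[5]),[float(a) for a in sys.argv[6:8]]); stone("scene",float(sys.argv[5]),[float(a) for a in sys.argv[6:8]])
E
python3 st.py .6136 -.168 .016 66.8 .04 .61 -.168
```

```text
t 24.8 [ 0.6148 -0.163   0.1546] psi 66.81 F [1.  0.3 0.7] q7 -0.51
travel [-0.034  0.005  0.924] rotz 0.0
wrist stone 4845 (array([ 613.8, -168.3]), 89.5, 56.1, 66.7)
scene stone 525 (array([ 611.8, -167.4]), 90.5, 56.2, 66.8)
```

Emit:
{"api": "play_rows", "payload": {
  "commands": [
    {"delta_rot":[0,0,0],"travel":[-0.034,0.005,0.35],"gripper":1},
    {"delta_rot":[0,0,0],"travel":[-0.034,0.005,0.7],"gripper":1},
    {"delta_rot":[0,0,0],"travel":[-0.034,0.005,0.924],"gripper":1},
    {"delta_rot":[0,0,0],"travel":[-0.034,0.005,0.924],"gripper":1},
    {"delta_rot":[0,0,0],"travel":[-0.034,0.005,0.924],"gripper":-0.2},
    {"delta_rot":[0,0,0],"travel":[-0.034,0.005,0.924],"gripper":-0.2},
    {"delta_rot":[0,0,0],"travel":[-0.034,0.005,0.924],"gripper":-0.2},
    {"delta_rot":[0,0,0],"travel":[-0.034,0.005,0.924],"gripper":-0.2},
    {"delta_rot":[0,0,0],"travel":[-0.034,0.005,0.924],"gripper":-0.2}
  ],
  "force": 30
}}

```text
clock: 26.02
tool_pos: [0.6134, -0.1695, 0.0168]
eef_rot: [0.834, 0.551, 0.0, 0.001]
contact_force: [-1.3, 0.6, 6.4]
opening: 0.633
```

```bash
python3 st.py .6136 -.168 .016 66.8;python3 -c "
from h import *
print(r.get_state()['opening'])"
```

```text
t 26.025 [ 0.6134 -0.1695  0.0168] psi 66.87 F [-1.3  0.6  6.4] q7 -0.57
travel [ 0.01  -0.003  0.005] rotz 0.0004
0.633222729548068
```

Emit:
{"api": "play_rows", "payload": {
  "commands": [
    {"delta_rot":[0,0,0],"travel":[0,0,-0.35],"gripper":-0.2},
    {"delta_rot":[0,0,0],"travel":[0,0,-0.7],"gripper":-0.2},
    {"delta_rot":[0,0,0],"travel":[0.3,-0.2,-0.75],"gripper":-0.2},
    {"delta_rot":[0,0,0],"travel":[0.6,-0.4,-0.75],"gripper":-0.2},
    {"delta_rot":[0,0,0],"travel":[0.9,-0.6,-0.75],"gripper":-0.2},
    {"delta_rot":[0,0,0],"travel":[0.9,-0.6,-0.75],"gripper":-0.2}
  ]
}}

```text
clock: 26.78
tool_pos: [0.5813, -0.002, 0.1279]
eef_rot: [0.832, 0.555, 0.001, -0.003]
contact_force: [0.7, -0.2, -5.4]
opening: 0.635
```

Emit:
{"api": "play_rows", "payload": {
  "commands": [
    {"delta_rot":[0,0,-0.05],"travel":[0.3,-0.2,0],"gripper":-0.2},
    {"delta_rot":[0,0,-0.1],"travel":[0.6,-0.4,0],"gripper":-0.2},
    {"delta_rot":[0,0,-0.139],"travel":[0.95,-0.6,0],"gripper":-0.2},
    {"delta_rot":[0,0,-0.139],"travel":[1,-0.63,0],"gripper":-0.2},
    {"delta_rot":[0,0,-0.139],"travel":[1,-0.63,0],"gripper":-0.2},
    {"delta_rot":[0,0,-0.139],"travel":[1,-0.63,0],"gripper":-0.2}
  ]
}}

```text
clock: 27.52
tool_pos: [0.5552, 0.1622, 0.1276]
eef_rot: [0.696, 0.718, -0.001, 0.001]
contact_force: [0.1, -0.2, -5.0]
opening: 0.633
```

```bash
python3 st.py .5565 .1675 .042 91.9
```

```text
t 27.525 [0.5552 0.1622 0.1276] psi 91.72 F [ 0.1 -0.2 -5. ] q7 -0.74
travel [0.037 0.011 0.571] rotz -0.001
```

Emit:
{"api": "play_rows", "payload": {
  "commands": [
    {"delta_rot":[0,0,0],"travel":[0.037,0.011,0.25],"gripper":-0.2},
    {"delta_rot":[0,0,0],"travel":[0.037,0.011,0.45],"gripper":-0.2},
    {"delta_rot":[0,0,0],"travel":[0.037,0.011,0.53],"gripper":-0.2},
    {"delta_rot":[0,0,0],"travel":[0.037,0.011,0.56],"gripper":-0.2},
    {"delta_rot":[0,0,0],"travel":[0.037,0.011,0.575],"gripper":-0.2},
    {"delta_rot":[0,0,0],"travel":[0.037,0.011,0.575],"gripper":-0.2}
  ]
}}

```text
clock: 28.28
tool_pos: [0.5572, 0.1709, 0.0428]
eef_rot: [0.695, 0.719, 0.001, 0.0]
contact_force: [-0.5, 0.3, -5.0]
opening: 0.631
```

```bash
python3 st.py .5565 .1675 .041 91.9
```

```text
t 28.275 [0.5572 0.1709 0.0428] psi 91.89 F [-0.5  0.3 -5. ] q7 -0.81
travel [-0.022 -0.005  0.012] rotz -0.0001
```

Emit:
{"api": "play_rows", "payload": {
  "commands": [
    {"delta_rot":[0,0,0],"travel":[0,0,0.01],"gripper":-0.2},
    {"delta_rot":[0,0,0],"travel":[0,0,0.018],"gripper":-0.2},
    {"delta_rot":[0,0,0],"travel":[0,0,0.018],"gripper":-0.2}
  ]
}}

```text
clock: 28.65
tool_pos: [0.5572, 0.1709, 0.0427]
eef_rot: [0.695, 0.719, 0.001, 0.001]
contact_force: [-4.5, -2.0, 20.7]
opening: 0.631
```

Emit:
{"api": "play_rows", "payload": {
  "commands": [
    {"delta_rot":[0,0,0],"travel":[0,0,-0.01],"gripper":-0.2},
    {"delta_rot":[0,0,0],"travel":[0,0,-0.014],"gripper":0.3},
    {"delta_rot":[0,0,0],"travel":[0,0,-0.014],"gripper":0.45},
    {"delta_rot":[0,0,0],"travel":[0,0,-0.014],"gripper":0.6},
    {"delta_rot":[0,0,0],"travel":[0,0,-0.014],"gripper":0.6},
    {"delta_rot":[0,0,0],"travel":[0,0,-0.3],"gripper":0.6},
    {"delta_rot":[0,0,0],"travel":[-0.2,0,-0.7],"gripper":0.6},
    {"delta_rot":[0,0,0],"travel":[-0.4,0,-0.7],"gripper":0.6},
    {"delta_rot":[0,0,0],"travel":[-0.4,0,-0.7],"gripper":-1}
  ]
}}

```text
clock: 29.78
tool_pos: [0.559, 0.1071, 0.1447]
eef_rot: [0.697, 0.717, -0.001, 0.001]
contact_force: [-0.7, -0.1, 0.1]
opening: 0.708
```

```bash
python3 st.py .5 .165 .05 91.9 .064 .557 .17; python3 chk.py; ls pics
```

```text
t 29.775 [0.559  0.1071 0.1447] psi 91.61 F [-0.7 -0.1  0.1] q7 -0.66
travel [ 0.399 -0.383  0.63 ] rotz -0.0016
wrist stone 8338 (array([556.9, 172.5]), 56.0, 89.8, 1.9)
scene stone 299 (array([554.8, 173.2]), 56.9, 90.1, 2.0)
wrist 0 False
bed 22009 (array([557.5, 176. ]), 149.7, 194.8, 2.0)
scene 69 [[0.463, 0.418, 0.257], [0.493, 0.422, 0.262], [0.523, 0.429, 0.265]]
bed 1453 (array([553.5, 226.5]), 150.7, 300.1, 1.8)
side 51 [[0.463, 0.43, 0.255], [0.493, 0.434, 0.26], [0.519, 0.439, 0.264]]
bed 773 (array([551.9, 230.1]), 151.0, 305.0, 1.4)
[0.55792244 0.11241251 0.14364815] [-0.7807895  -0.38463664 -0.50584557] 0.4847707131335247 30.025
s1.png
scene0.png
scene_24.80.png
scene_29.77.png
side0.png
w1.png
w2.png
wrist0.png
wrist_24.80.png
wrist_29.77.png
```

Emit:
{"api": "play_rows", "payload": {
  "commands": [
    {"delta_rot":[0,0,-0.002],"travel":[0.2,-0.3,0],"gripper":-1},
    {"delta_rot":[0,0,-0.002],"travel":[0.41,-0.475,0],"gripper":-1},
    {"delta_rot":[0,0,-0.002],"travel":[0.41,-0.475,0.1],"gripper":-1},
    {"delta_rot":[0,0,-0.002],"travel":[0.41,-0.475,0.3],"gripper":-1},
    {"delta_rot":[0,0,-0.002],"travel":[0.41,-0.475,0.5],"gripper":-1},
    {"delta_rot":[0,0,-0.002],"travel":[0.41,-0.475,0.69],"gripper":-1},
    {"delta_rot":[0,0,-0.002],"travel":[0.41,-0.475,0.69],"gripper":-1}
  ],
  "force": 20
}}

```text
clock: 30.9
tool_pos: [0.4841, 0.1694, 0.0385]
eef_rot: [0.693, 0.721, -0.002, -0.0]
contact_force: [0.4, 0.1, -0.9]
opening: 0.006
```

```bash
python3 st.py .511 .171 .04 91.9
```

```text
t 30.9 [0.4841 0.1694 0.0385] psi 92.31 F [ 0.4  0.1 -0.9] q7 -0.93
travel [ 0.004  0.18  -0.01 ] rotz 0.0023
```

Emit:
{"api": "play_rows", "payload": {
  "commands": [
    {"delta_rot":[0,0,0],"travel":[0,0.08,0],"gripper":-1},
    {"delta_rot":[0,0,0],"travel":[0,0.14,0],"gripper":-1},
    {"delta_rot":[0,0,0],"travel":[0,0.17,0],"gripper":-1},
    {"delta_rot":[0,0,0],"travel":[0,0.185,0],"gripper":-1},
    {"delta_rot":[0,0,0],"travel":[0,0.185,0],"gripper":-1}
  ]
}}

```text
clock: 31.52
tool_pos: [0.5129, 0.171, 0.0409]
eef_rot: [0.693, 0.721, 0.0, 0.0]
contact_force: [-1.0, 0.5, 0.2]
opening: 0.007
```

Emit:
{"api": "play_rows", "payload": {
  "commands": [
    {"delta_rot":[0,0,0],"travel":[0,0.01,0],"gripper":-1},
    {"delta_rot":[0,0,0],"travel":[0,0.02,0],"gripper":-1},
    {"delta_rot":[0,0,0],"travel":[0,0.03,0],"gripper":-1},
    {"delta_rot":[0,0,0],"travel":[0,0.03,0],"gripper":-1}
  ]
}}

```text
clock: 32.02
tool_pos: [0.5136, 0.171, 0.0407]
eef_rot: [0.692, 0.722, -0.003, -0.001]
contact_force: [-8.3, 0.1, 7.9]
opening: 0.007
```

Emit:
{"api": "play_rows", "payload": {
  "commands": [
    {"delta_rot":[0,0,0],"travel":[0,-0.07,0],"gripper":-1},
    {"delta_rot":[0,0,0],"travel":[0,-0.1,-0.3],"gripper":-1},
    {"delta_rot":[0,0,0],"travel":[-0.2,0,-0.5],"gripper":-1},
    {"delta_rot":[0,0,0],"travel":[-0.55,0.29,-0.5],"gripper":-1},
    {"delta_rot":[0,0,0],"travel":[-0.55,0.29,-0.5],"gripper":-1}
  ]
}}

```text
clock: 32.65
tool_pos: [0.5676, 0.0843, 0.1159]
eef_rot: [0.696, 0.718, 0.0, 0.003]
contact_force: [0.1, 0.4, -0.4]
opening: 0.003
```

```bash
python3 st.py .5595 .100 .038 91.9 .064 .557 .17
```

```text
t 32.65 [0.5676 0.0843 0.1159] psi 91.73 F [ 0.1  0.4 -0.4] q7 -0.66
travel [ 0.108 -0.053  0.519] rotz -0.0009
wrist stone 12176 (array([557.1, 172.3]), 56.3, 90.5, 1.9)
scene stone 211 (array([553.6, 170.9]), 55.7, 85.5, 0.2)
```

```bash
python3 - <<'E'
import cv2
a=cv2.imread("pics/wrist_32.65.png"); cv2.imwrite("pics/c1.png",cv2.resize(a[0:260,150:550],(800,520),interpolation=cv2.INTER_CUBIC))
E
```

```text
(no output)
```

View pics/c1.png

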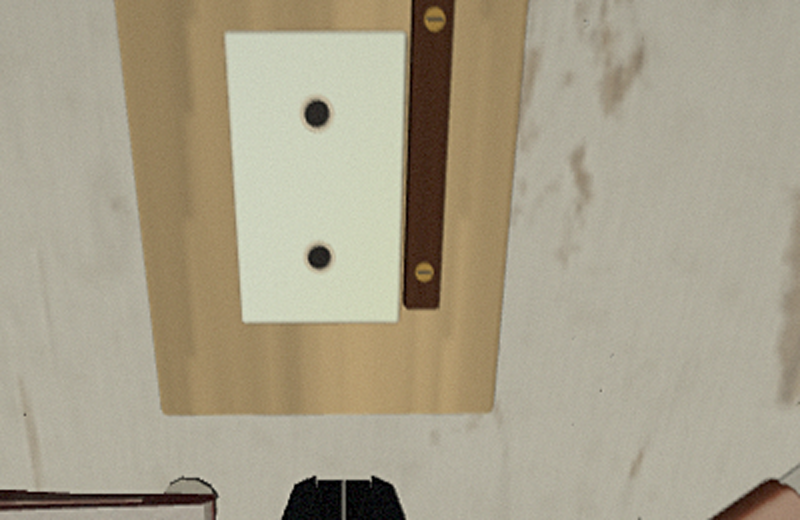

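Crop: stone upright beside the long fence (edges about columns 403 and 407 of the crop), no skew visible. I measure the gap.

```bash
python3 - <<'E'
from h import *
s=cam("wrist"); I=s["color"].astype(int)
for v in (40,75,110,140):
    row=I[v]; g=row[:,1]
    # stone right edge: last bright px; fence: dark brown run
    st=[u for u in range(255,370) if g[u]>170]; 
    fe=[u for u in range(345,380) if row[u].sum()<200]
    a=world(s,max(st)+.5,v,.064); b=world(s,min(fe)-.5,v,.036); c=world(s,max(fe)+.5,v,.036)
    print(v,min(st),max(st),min(fe),max(fe),a.round(4),b.round(4),c.round(4),(c-b).round(4)[0])
E
```

```text
40 270 357 360 379 [0.5825 0.2102 0.064 ] [0.587  0.2156 0.036 ] [0.6011 0.2161 0.036 ] 0.0142
75 272 356 358 378 [0.5834 0.1903 0.064 ] [0.5873 0.1928 0.036 ] [0.6027 0.1934 0.036 ] 0.0154
110 273 355 357 375 [0.5844 0.1688 0.064 ] [0.5885 0.1683 0.036 ] [0.6029 0.1688 0.036 ] 0.0145
140 275 354 356 373 [0.5852 0.1491 0.064 ] [0.5894 0.1458 0.036 ] [0.6035 0.1463 0.036 ] 0.0142
```

Emit:
{"api": "play_rows", "payload": {
  "commands": [
    {"delta_rot":[0,0,-0.001],"travel":[0.06,-0.053,0.2],"gripper":-1},
    {"delta_rot":[0,0,-0.001],"travel":[0.1,-0.053,0.4],"gripper":-1},
    {"delta_rot":[0,0,-0.001],"travel":[0.1,-0.053,0.5],"gripper":-1},
    {"delta_rot":[0,0,-0.001],"travel":[0.16,-0.053,0.5],"gripper":-1},
    {"delta_rot":[0,0,-0.001],"travel":[0.22,-0.053,0.498],"gripper":-1},
    {"delta_rot":[0,0,-0.001],"travel":[0.27,-0.053,0.495],"gripper":-1},
    {"delta_rot":[0,0,-0.001],"travel":[0.32,-0.053,0.492],"gripper":-1},
    {"delta_rot":[0,0,-0.001],"travel":[0.36,-0.053,0.489],"gripper":-1},
    {"delta_rot":[0,0,-0.001],"travel":[0.4,-0.053,0.486],"gripper":-1},
    {"delta_rot":[0,0,-0.001],"travel":[0.4,-0.053,0.483],"gripper":-1}
  ]
}}

```text
clock: 34.05
tool_pos: [0.5533, 0.1466, 0.043]
eef_rot: [0.693, 0.721, -0.003, 0.001]
contact_force: [0.3, -7.6, -1.3]
opening: 0.0
```

Emit:
{"api": "play_rows", "payload": {
  "commands": [
    {"delta_rot":[0,0,0],"travel":[0.005,0,-0.003],"gripper":-1},
    {"delta_rot":[0,0,0],"travel":[0.01,0,-0.006],"gripper":-1},
    {"delta_rot":[0,0,0],"travel":[0.01,0,-0.006],"gripper":-1}
  ]
}}

```text
clock: 34.42
tool_pos: [0.5532, 0.1468, 0.0438]
eef_rot: [0.693, 0.721, -0.003, 0.002]
contact_force: [1.0, -8.4, -0.0]
opening: 0.007
```

```bash
cat > gap.py <<'E'
from h import *; from fit import rect
s=cam("scene"); save(s,"g%.2f"%r.get_state()["clock"])
for n in ("wrist","scene","side"):
    k=cam(n); save(k,"g%s_%.2f"%(n,r.get_state()["clock"])); v,u=np.nonzero(k["z_map"]>0); W=world(k,u,v); C=k["color"][v,u].astype(int); x,y,z=W.T
    m=(abs(z-.064)<.006)&(abs(x-.557)<.06)&(abs(y-.19)<.08)&(C[:,1]>110); print(n,"stone",m.sum(),rect(W[m]) if m.sum()>20 else 0)
    m=(abs(z-.024)<.004)&(abs(x-.55)<.12)&(abs(y-.22)<.22)&(C[:,0]-C[:,2]>40); print("bed",rect(W[m]) if m.sum()>20 else 0)
print(r.get_state()["tool_pos"].round(4),r.get_state()["contact_force"].round(1))
E
python3 gap.py
```

```text
wrist stone 23884 (array([555.7, 202.5]), 56.0, 89.8, 1.7)
bed (array([556.9, 192.8]), 150.1, 173.8, 1.8)
scene stone 35 (array([532.7, 198.9]), 14.1, 85.0, 3.3)
bed (array([553.4, 225.7]), 151.2, 300.5, 2.3)
side stone 173 (array([546.8, 198.4]), 60.3, 110.7, 20.9)
bed (array([551.6, 232.4]), 152.1, 304.1, 1.6)
[0.5532 0.1468 0.0438] [ 1.  -8.7 -1. ]
```

Emit:
{"api": "play_rows", "payload": {
  "commands": [
    {"delta_rot":[0,0,0],"travel":[-0.12,0,0],"gripper":-1},
    {"delta_rot":[0,0,0],"travel":[-0.12,0,-0.4],"gripper":-1},
    {"delta_rot":[0,0,0],"travel":[-0.12,-0.2,-0.45],"gripper":-1},
    {"delta_rot":[0,0,0],"travel":[0.1,-0.45,-0.45],"gripper":-1},
    {"delta_rot":[0,0,0],"travel":[0.29,-0.45,-0.3],"gripper":-1},
    {"delta_rot":[0,0,0],"travel":[0.29,-0.45,-0.1],"gripper":-1},
    {"delta_rot":[0,0,0],"travel":[0.29,-0.45,0.02],"gripper":-1},
    {"delta_rot":[0,0,0],"travel":[0.29,-0.4,0.03],"gripper":-1},
    {"delta_rot":[0,0,0],"travel":[0.29,-0.36,0.03],"gripper":-1},
    {"delta_rot":[0,0,0],"travel":[0.29,-0.34,0.03],"gripper":-1}
  ]
}}

```text
clock: 35.88
tool_pos: [0.5024, 0.1932, 0.0406]
eef_rot: [0.692, 0.722, 0.001, 0.0]
contact_force: [-0.7, -0.1, 1.4]
opening: 0.008
```

Emit:
{"api": "play_rows", "payload": {
  "commands": [
    {"delta_rot":[0,0,0],"travel":[0,0.05,0],"gripper":-1},
    {"delta_rot":[0,0,0],"travel":[0,0.065,-0.003],"gripper":-1},
    {"delta_rot":[0,0,0],"travel":[0,0.08,-0.009],"gripper":-1},
    {"delta_rot":[0,0,0],"travel":[0,0.095,-0.015],"gripper":-1},
    {"delta_rot":[0,0,0],"travel":[0,0.1,-0.02],"gripper":-1},
    {"delta_rot":[0,0,0],"travel":[0,0.1,-0.025],"gripper":-1}
  ]
}}

```text
clock: 36.62
tool_pos: [0.5154, 0.1932, 0.0433]
eef_rot: [0.692, 0.722, -0.001, -0.0]
contact_force: [-1.8, -1.3, -0.8]
opening: 0.009
```

```bash
python3 gap.py
```

```text
wrist stone 11373 (array([558.4, 221.3]), 86.6, 60.7, 87.7)
bed (array([556.9, 202.5]), 149.9, 248.9, 1.9)
scene stone 192 (array([557.6, 199.8]), 56.2, 86.4, 1.6)
bed (array([553.8, 226.5]), 149.7, 301.9, 1.7)
side stone 108 (array([543.7, 214.9]), 104.1, 86.0, 89.7)
bed (array([550.4, 231.4]), 149.2, 305.7, 1.1)
[0.5155 0.1932 0.0433] [-2.9 -0.2  0.4]
```

Emit:
{"api": "play_rows", "payload": {
  "commands": [
    {"delta_rot":[0,0,0],"travel":[0,0.01,-0.004],"gripper":-1},
    {"delta_rot":[0,0,0],"travel":[0,0.02,-0.008],"gripper":-1},
    {"delta_rot":[0,0,0],"travel":[0,0.024,-0.012],"gripper":-1},
    {"delta_rot":[0,0,0],"travel":[0,0.024,-0.014],"gripper":-1}
  ]
}}

```text
clock: 37.33
tool_pos: [0.5187, 0.193, 0.0454]
eef_rot: [0.692, 0.722, -0.001, -0.0]
contact_force: [-3.8, -1.3, 2.0]
opening: 0.005
```

Emit:
{"api": "play_rows", "payload": {
  "commands": [
    {"delta_rot":[0,0,0],"travel":[0,0.01,-0.002],"gripper":-1},
    {"delta_rot":[0,0,0],"travel":[0,0.014,-0.004],"gripper":-1},
    {"delta_rot":[0,0,0],"travel":[0,0.014,-0.006],"gripper":-1}
  ]
}}

```text
clock: 37.7
tool_pos: [0.5203, 0.1932, 0.0462]
eef_rot: [0.692, 0.722, -0.001, -0.0]
contact_force: [-5.0, -2.5, 0.1]
opening: 0.004
```

Emit:
{"api": "play_rows", "payload": {
  "commands": [
    {"delta_rot":[0,0,0],"travel":[0,-0.08,0],"gripper":-1},
    {"delta_rot":[0,0,0],"travel":[0,-0.1,-0.3],"gripper":-1},
    {"delta_rot":[0,0,0],"travel":[-0.3,0,-0.6],"gripper":-1},
    {"delta_rot":[0,0,0],"travel":[-0.65,0.29,-0.6],"gripper":-1},
    {"delta_rot":[0,0,0],"travel":[-0.65,0.29,-0.6],"gripper":-1},
    {"delta_rot":[0,0,0],"travel":[-0.65,0.29,-0.6],"gripper":-1}
  ]
}}

```text
clock: 38.45
tool_pos: [0.5699, 0.0983, 0.1365]
eef_rot: [0.692, 0.722, 0.001, 0.0]
contact_force: [0.2, 0.3, 0.6]
opening: 0.004
```

```bash
python3 gap.py; python3 - <<'E'
from h import *
s=cam("wrist"); save(s,"w9"); I=s["color"].astype(int)
for v in (30,50,75,100):
    row=I[v]; st=[u for u in range(255,375) if row[u,1]>170]; fe=[u for u in range(max(st),400) if row[u].sum()<200]
    if fe: print(v,max(st),min(fe),max(fe),world(s,max(st)+.5,v,.064).round(4),world(s,min(fe)-.5,v,.036).round(4),world(s,max(fe)+.5,v,.036).round(4))
cv2.imwrite("pics/c2.png",cv2.resize(s["color"][0:240,170:490,::-1],(800,600),interpolation=cv2.INTER_CUBIC))
E
python3 chk.py
```

```text
wrist stone 10452 (array([559.2, 201.9]), 55.7, 89.2, 2.5)
bed (array([557.6, 168.9]), 149.7, 182.0, 2.0)
scene stone 253 (array([557.1, 202.1]), 55.9, 89.0, 3.0)
bed (array([553.4, 226.4]), 151.0, 302.2, 1.8)
side stone 139 (array([556.1, 213.2]), 60.6, 110.9, 2.0)
bed (array([551.6, 231.4]), 150.6, 305.8, 1.6)
[0.5683 0.1004 0.1363] [-0.8  0.7 -0.3]
30 355 357 372 [0.5854 0.2317 0.064 ] [0.5888 0.2379 0.036 ] [0.601  0.2384 0.036 ]
50 354 356 371 [0.5857 0.2195 0.064 ] [0.5892 0.2241 0.036 ] [0.6017 0.2247 0.036 ]
75 354 355 370 [0.587  0.2036 0.064 ] [0.5899 0.2061 0.036 ] [0.6027 0.2067 0.036 ]
100 353 354 368 [0.5877 0.1868 0.064 ] [0.5907 0.1872 0.036 ] [0.603  0.1878 0.036 ]
wrist 0 False
bed 22530 (array([530.3, 145.6]), 206.3, 228.1, 1.9)
scene 69 [[0.463, 0.417, 0.257], [0.491, 0.423, 0.262], [0.523, 0.429, 0.265]]
bed 1561 (array([552.3, 227. ]), 149.6, 301.4, 2.4)
side 52 [[0.463, 0.429, 0.253], [0.493, 0.434, 0.259], [0.522, 0.438, 0.263]]
bed 833 (array([550.8, 232.6]), 152.7, 304.5, 2.1)
[0.56881452 0.09917963 0.136349  ] [0.53912985 0.52961994 0.09324928] 0.0037159994094599982 38.85
```

View pics/c2.png

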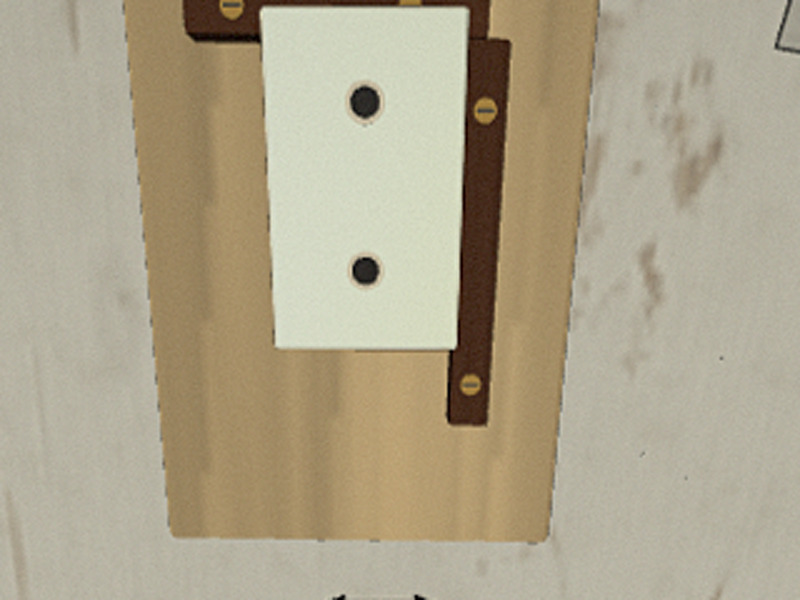

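Crop: stone in the corner, short fence at its back edge (row 38), long fence at its right side; the numbers leave about 1.5 mm of gap and 0.7° of skew. One firmer push towards +x.

Emit:
{"api": "play_rows", "payload": {
  "commands": [
    {"delta_rot":[0,0,0],"travel":[0.2,-0.35,0],"gripper":-1},
    {"delta_rot":[0,0,0],"travel":[0.5,-0.48,0.1],"gripper":-1},
    {"delta_rot":[0,0,0],"travel":[0.71,-0.48,0.3],"gripper":-1},
    {"delta_rot":[0,0,0],"travel":[0.71,-0.48,0.5],"gripper":-1},
    {"delta_rot":[0,0,0],"travel":[0.71,-0.48,0.63],"gripper":-1},
    {"delta_rot":[0,0,0],"travel":[0.71,-0.43,0.63],"gripper":-1},
    {"delta_rot":[0,0,0],"travel":[0.71,-0.37,0.63],"gripper":-1},
    {"delta_rot":[0,0,0],"travel":[0.71,-0.34,0.625],"gripper":-1},
    {"delta_rot":[0,0,0],"travel":[0.71,-0.31,0.62],"gripper":-1},
    {"delta_rot":[0,0,0],"travel":[0.71,-0.3,0.615],"gripper":-1},
    {"delta_rot":[0,0,0],"travel":[0.71,-0.3,0.61],"gripper":-1}
  ]
}}

```text
clock: 40.22
tool_pos: [0.5183, 0.203, 0.0449]
eef_rot: [0.692, 0.722, -0.001, -0.001]
contact_force: [-3.8, 0.2, -0.1]
opening: 0.008
```

Emit:
{"api": "play_rows", "payload": {
  "commands": [
    {"delta_rot":[0,0,0],"travel":[0,0.01,-0.003],"gripper":-1},
    {"delta_rot":[0,0,0],"travel":[0,0.018,-0.005],"gripper":-1},
    {"delta_rot":[0,0,0],"travel":[0,0.024,-0.007],"gripper":-1},
    {"delta_rot":[0,0,0],"travel":[0,0.024,-0.007],"gripper":-1}
  ]
}}

```text
clock: 40.72
tool_pos: [0.5187, 0.203, 0.0455]
eef_rot: [0.691, 0.723, -0.003, -0.002]
contact_force: [-10.5, 1.2, 2.9]
opening: 0.004
```

Firm contact with the fence: 10.5 N for 0.4 mm. I retreat and check.

Emit:
{"api": "play_rows", "payload": {
  "commands": [
    {"delta_rot":[0,0,0],"travel":[0,-0.08,0],"gripper":-1},
    {"delta_rot":[0,0,0],"travel":[0,-0.1,-0.3],"gripper":-1},
    {"delta_rot":[0,0,0],"travel":[-0.3,0,-0.6],"gripper":-1},
    {"delta_rot":[0,0,0],"travel":[-0.71,0.3,-0.6],"gripper":-1},
    {"delta_rot":[0,0,0],"travel":[-0.71,0.3,-0.6],"gripper":-1},
    {"delta_rot":[0,0,0],"travel":[-0.71,0.3,-0.6],"gripper":-1}
  ]
}}

```text
clock: 41.48
tool_pos: [0.5738, 0.097, 0.1359]
eef_rot: [0.693, 0.721, 0.0, 0.001]
contact_force: [-0.4, -0.1, -0.9]
opening: 0.005
```

```bash
python3 gap.py; python3 - <<'E'
from h import *
s=cam("wrist"); save(s,"w10"); I=s["color"].astype(int); print(s["origin"])
for v in (30,50,75,100):
    row=I[v]; st=[u for u in range(255,375) if row[u,1]>170]; fe=[u for u in range(max(st),400) if row[u].sum()<200]
    if fe: print(v,max(st),min(fe),max(fe),world(s,max(st)+.5,v,.064).round(4),world(s,min(fe)-.5,v,.036).round(4),world(s,max(fe)+.5,v,.036).round(4))
cv2.imwrite("pics/c3.png",cv2.resize(s["color"][0:240,170:490,::-1],(800,600),interpolation=cv2.INTER_CUBIC))
for n in ("scene","side"):
    k=cam(n); 
    for l in ("yellow_mug","glue_pot"):
        o=viewer.outline_of(n,l)
        if o:
            v,u=np.nonzero(o[0]["pixels"]); print(n,l,np.median(world(k,u,v),0).round(3))
E
python3 chk.py
```

```text
wrist stone 10551 (array([560.2, 202.1]), 55.6, 89.6, 2.2)
bed (array([557.6, 168.6]), 149.4, 180.7, 1.9)
scene stone 263 (array([557.8, 202.4]), 56.1, 90.9, 2.7)
bed (array([552.8, 226.6]), 150.2, 300.8, 2.3)
side stone 140 (array([556.7, 212.3]), 60.9, 111.0, 2.0)
bed (array([551. , 231.4]), 153.4, 302.7, 1.0)
[0.5717 0.1008 0.1358] [0.6 0.7 0.1]
[0.56781365 0.18387489 0.28222902]
30 352 354 368 [0.5867 0.2318 0.064 ] [0.5898 0.238  0.036 ] [0.6013 0.2385 0.036 ]
50 351 353 367 [0.587  0.2197 0.064 ] [0.5902 0.2243 0.036 ] [0.6019 0.2248 0.036 ]
75 351 352 365 [0.5882 0.2038 0.064 ] [0.5909 0.2063 0.036 ] [0.602  0.2069 0.036 ]
100 350 351 364 [0.5888 0.187  0.064 ] [0.5915 0.1875 0.036 ] [0.603 0.188 0.036]
scene yellow_mug [ 0.695 -0.406  0.056]
scene glue_pot [0.659 0.462 0.04 ]
side yellow_mug [ 0.667 -0.388  0.056]
side glue_pot [0.646 0.45  0.035]
wrist 0 False
bed 22724 (array([558.1, 168.1]), 149.5, 180.8, 1.9)
scene 68 [[0.464, 0.418, 0.257], [0.492, 0.422, 0.262], [0.523, 0.428, 0.265]]
bed 1617 (array([553.3, 227.9]), 150.8, 301.7, 1.8)
side 53 [[0.462, 0.429, 0.253], [0.494, 0.434, 0.259], [0.522, 0.439, 0.264]]
bed 821 (array([551.8, 232.2]), 152.6, 304.3, 2.3)
[0.57282288 0.09841402 0.13594989] [ 0.51547997 -0.08735427  1.4375027 ] 0.0057971251674110175 42.175
```

View pics/c3.png

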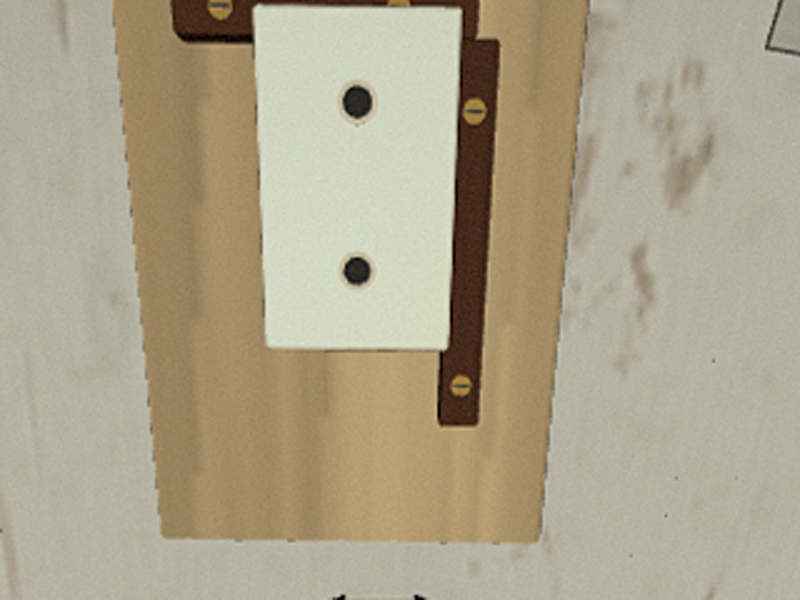

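```bash
python3 -c "
from h import *
print(r.finish_job())"
```

```text
the job is handed in; nothing more can be done
None
```

The press arm now rests open on its stop, the limestone block sits flat in the fence corner, and I handed the job in at about 42 s.

- **Press arm:** I lifted it by the red handle over the balance point. From about 1.53 rad I let it lean on a loosely opened finger until the force at the finger went to zero, at about 2.28 rad. After release the handle stayed in place in every later check, at about y 0.426, z 0.26 m. The press base kept its fitted position to within 1–2 mm.
- **Stone:** I laid it on the bed parallel to the long fence. I then pushed it into the short fence with a firm 8.4 N, and into the long fence with a firm 10.5 N. The first two pushes towards the long fence stopped short, leaving gaps of about 4–5 mm and then 1.5 mm, so I pushed a third time.
- **Last checks:**
  - **Stone pose:** the wrist camera put the stone's centre at (560, 202) mm, against about (560, 202) mm computed for home. Its top is at the height expected for lying flat.
  - **Gap to long fence:** about 0 mm. I did not push again towards the short fence after the last push, so up to about 0.5 mm could remain there.
  - **Skew:** the wrist and scene cameras disagree slightly: 2.2° and 2.7° for the stone, against about 1.9° for the base.
  - **Mug and pot:** the mug and the white pot still read where they were, to within the networks' scatter of up to 7 mm.

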